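# Clamp a resin specimen block in the quick-release vise

### The job

Clamp the amber resin specimen block that stands in the blue bench vise: press down the red quick-release lever, and keeping it pressed slide the jaw gently up until the block is closed between both jaw faces, then let the lever spring back up. Finally turn the star handle clockwise (seen from the handle end) until the block is held firmly and squarely, but do not overtighten and crack it; never lean hard on the lever, and leave the other things on the bench where they are.

Things in the scene. Friction and masses are not known exactly. Their poses are not given: they have to be found in the camera images.
- vise: blue bench vise bolted to the bench: bed 290 x 86 mm, its top 22 mm above the bench, with a fixed jaw 86 mm wide and 105 mm high at its +x end. Origin on the bench surface; own x axis = sliding direction of the jaw, from the star handle (-x end, towards the robot) to the fixed jaw (+x end); z up.
- fixed_face (a point): centre of the black rubber face (80 wide, 70 high) of the fixed jaw, 60 mm above the bench, facing the moving jaw. The face rests on a stiff hidden spring and yields about 1 mm for each 20 N, at most 5 mm; this point marks where it is when unloaded.
- jaw: moving jaw plate, blue, 16 mm thick along x, 80 mm wide, its top 104 mm above the bench. It is pushed out of the grey nut carriage by the screw: 6 mm towards the fixed jaw for each radian of the star handle. Origin at its middle in x and y, at the height of the bed.
- jaw_face (a point): centre of the clamping face of the moving jaw, 60 mm above the bench. The block is clamped between it and fixed_face.
- carriage (a joint): travel in m of the grey nut carriage (70 x 70 mm, top 104 mm above the bench) along the vise's +x towards the fixed jaw, 0 to 0.10; it carries moving jaw, red lever and star handle. Lever up: a toothed shoe locks it on the bed (60 N does not move it); lever down: it slides with about 3 N of drag.
- lever (a joint): angle in rad of the red quick-release lever, about -0.05 when up (locked), 0.16 when fully down; the carriage is free from about 0.08 on. A spring returns it: at the press point about 9.5 N starts it and 15 N takes it fully down (about 9 mm of travel).
- paddle: the red lever, a flat paddle 66 mm long (x), 40 wide, 5 thick, on top of the carriage. Origin on its hinge pin at the -x end (robot's side); the +x end goes down when pressed and carries an upright stop 13 mm high above the paddle's top, its robot-side face 59 mm from the pin. Fingertips pressing the paddle can push against this stop to slide the carriage.
- press_point (a point): where to press the lever: on the paddle's top face, 44 mm from its hinge pin and 15 mm before the upright stop, about 123 mm above the bench when the lever is up.
- star: centre of the star handle at the carriage's -x end, 88 mm above the bench: four steel spokes at right angles, rods 10 mm thick, each with a 14 mm black ball centred 56 mm from the axis, which is the vise's x axis. Carriage face 38 mm behind it. At joint value 0 one spoke points to the vise's -y side and 30 degrees up from level; pressing this spoke down turns the handle clockwise and tightens.
- screw (a joint): angle in rad through which the star handle has been turned clockwise (seen from the handle end, looking along the vise's +x), 0 to 3.6, starts at 0; stays where left. Free turning takes 0.32 N m (6.4 N at 50 mm from the axis); each newton of clamping adds 0.006 N m (0.12 N at 50 mm), so 0.53 N m is a firm 35 N. The face yields: from first pressure 35 N takes 0.3 to 0.4 rad.
- block: the specimen block to clamp: amber resin, white base, dark red disc in its top, 36 (x, along the vise) x 40 (y) x 66 mm high, 0.1 kg. Origin: centre of its underside. It stands loose on the bed, a little off the fixed jaw and askew; the moving jaw may push it along. Firmly held at 20 to 55 N of clamping, cracks at 65 N; while the lever is pressed keep the jaw's push on it under 20 N.
- spare_block: bystander: a second resin block with a violet disc, 36 x 40 x 66 mm, on the bench beside the vise.
- petri_dish: bystander: open glass dish, 90 mm wide and 16 mm high, on the bench beside the vise.
- forceps: bystander: steel forceps 130 mm long and 7 mm high, on the bench beside the vise.
- amber_bottle: bystander: amber bottle with black cap, 110 mm high.
- counter_pad: bystander: grey cell-counter keypad, 190 x 110 x 16 mm.
Not all that is in view belongs to the job. What is shaped like the block but green or pink is not meant.

How it is judged:
By the outcome, as a careful person would: the job done as asked, in the order asked, and still so for the second after the job is handed in, with the robot touching nothing.
It also fails if it takes over 61 s, if anything falls off the work surface, if the arm or the gripper's body presses on something with over 40 N, if the wrist force passes 120 N, or if a joint passes its speed limit or range.

### The arm

A 6-joint arm with a two-finger parallel gripper is mounted at the origin on the work surface. World frame = base frame: x ahead of the robot, y to its left, z up, the work surface at z = 0. Lengths are in m, angles in rad, forces in N, time in s.
With the tool pointing down it reaches from about 0.375 to 0.975 m from the base axis. Payload 3.8 kg.
Tool frame: the origin (TCP) lies midway between the tips of the shut fingers; the grasp point (between the pads) lies 19 mm behind it; z points along the fingers, y is the direction in which the jaws open and shut (so a half turn about z gives the same grasp; the last joint's range is limited). The gripper opens to 85 mm and grips with 20 to 120 N. Pads are 22 mm wide; open, the fingers measure 114 mm over their backs; the gripper's body (76 mm by 85 mm) begins 54 mm behind the grasp point. The pads swing forward as they close: fully open they stand 13 mm farther back than shut.
Start: joints at [-1.159, 0.264, 1.604, -0, 1.274, -0.037], TCP at [0.293, -0.608, 0.231] pointing down, gripper open.
Joint ranges: [-2.63, 2.63], [-0.94, 2.18], [0.31, 2.57], [-1.31, 4.45], [0, 2.66], [-2.55, 2.55]. Speed limits (rad/s): [2.57, 2.57, 3.14, 3.14, 3.14, 3.14].

### API

Orientations are given as a rotation vector (axis times angle).
In Python, from workcell import bot gives the robot as it stands.
- The arm moves only by the tool drive_tool, never from a script. Its argument "deltas" is a list of rows, each an object with "hand": the opening, from 0 (shut) to 1 (fully open); "offset": the shift along the world's x, y, z in cm, a list of three; "angular": the turn, a rotation vector about the world's x, y, z in degrees, a list of three. A call has 1 to 8 rows; each row is the pose to reach, as a shift and turn from the pose commanded when the call began; what a row does not reach only later rows make up. A row lasts 1/8 s, in which the tool goes at most 62.5 mm and 10.7 degrees, less where a joint would pass 70% of its speed; a pose out of reach is approached as far as the arm can. A call with a gripper value outside its range is refused whole. The fingers move at their own pace and stop on an object; "force" is the grip in N (left out, the last holds). Time passes only in rows, so rows that repeat a pose let the fingers close. It gives the time, the measured TCP pose, the force and the opening at its end, in the units of the state.
- bot.read_state(): the state, without advancing time (a new reading comes with each control period).
- bot.read_camera(name): name is "scene" or "side" or "wrist"; returns a dict with "frame" (420x560x3 uint8, blue, green, red), "mtx" (3x3 intrinsics, pixels), "k1" (the pictures are not rectified: a ray, as slopes to the right and down, at radius r is drawn at 1 + k1 r^2 times it, then the intrinsics apply), "R" (3x3) and "t" (3): a world point X has camera coordinates R X + t. Camera axes: x right, y down, z forward; pixel columns grow to the right and rows downward; lengths in m; the calibration is good to about 2 mm. A picture is of the moment at which its call begins. There is no depth.
- bot.finish_job(): hands the job in, once; it reports no verdict.
The state is a dict: "time": time; "q": joint angles; "joint_vel": joint speeds; "joint_torque": joint torques, N m; "tool_pos": TCP position; "tcp_rot": TCP orientation; "wrist_force": force on the tool from outside, world axes, zero at the start; "torque": the same for the moment, N m; "width": opening from 0.0 (shut) to 1.0 (fully open).
Only numpy, scipy, OpenCV 4.12 (cv2) and the standard library are available. Lean on these libraries where they do the work, as an engineer would, in place of code of your own. Each camera call takes 0.05 s, during which the arm holds its last target. There are 200 camera calls.

## Working session

There is one attempt and no reset: what is moved stays moved. The work goes in short steps, Python scripts to look and compute and a tool call to move; the robot and the scene stay as the last step left them, time stands still between calls to the robot, and variables do not carry over. Pictures are saved under pics/ and viewed, about 8 in all and at most 12, crops included, and the job is handed in when it is done.

Besides the shell and the picture viewer there is one more tool, called after ">>>" by a JSON object that holds its "method" and its "body". drive_tool: Moves the arm, as the interface text tells. Its arguments: {"type":"object","properties":{"deltas":{"type":"array"},"force":{"type":"number"}},"required":["deltas"]}

```bash
mkdir -p pics; cat > h.py <<'E'
import numpy as np,cv2
from workcell import bot
def cam(n):
    c=bot.read_camera(n); return c
def proj(c,X):
    X=np.atleast_2d(X); p=X@np.array(c["R"]).T+np.array(c["t"]); s=p[:,:2]/p[:,2:]
    r2=(s**2).sum(1,keepdims=True); s=s*(1+c["k1"]*r2); m=np.array(c["mtx"])
    return np.c_[s[:,0]*m[0,0]+m[0,2], s[:,1]*m[1,1]+m[1,2]]
def ray(c,uv):
    u=cv2.undistortPoints(np.array([[uv]],float),np.array(c["mtx"]),np.array([c["k1"],0,0,0],float))[0,0]
    R=np.array(c["R"]); return -R.T@np.array(c["t"]), R.T@np.array([u[0],u[1],1])
def atz(c,uv,z):
    o,d=ray(c,uv); return o+d*(z-o[2])/d[2]
E
python3 - <<'E'
from h import *
import pickle
d={n:cam(n) for n in("scene","side","wrist")}
pickle.dump(d,open("c0.pkl","wb"))
cv2.imwrite("pics/a.png",d["scene"]["frame"]);cv2.imwrite("pics/b.png",d["side"]["frame"])
for n in d: print(n,-np.array(d[n]["R"]).T@d[n]["t"],np.array(d[n]["R"])[2])
s=bot.read_state();print(s)
E
```

```text
scene [ 1.57889987 -0.08000314  0.90038525] [-0.7682315   0.06545555 -0.63681704]
side [0.34715793 0.65586793 0.78982514] [ 0.25857213 -0.66795589 -0.69783621]
wrist [ 0.35770091 -0.5748551   0.37258939] [-0.25723313 -0.12142322 -0.95869052]
{'time': 0.15, 'q': array([-1.15888902e+00,  2.64578712e-01,  1.60508625e+00, -4.38065863e-06,
        1.27371107e+00, -3.69313499e-02]), 'joint_vel': array([-8.36658049e-04, -1.63680886e-03, -4.65230820e-03, -2.64922241e-04,
        6.41313775e-04,  6.99081039e-06]), 'joint_torque': array([-1.42217587e-06, -5.15904129e+01, -3.67960060e+01, -2.07697923e-05,
        8.00411508e-03,  9.37073736e-06]), 'tool_pos': array([ 0.29264019, -0.60761866,  0.23023496]), 'tcp_rot': array([-3.06110457e+00, -6.98743156e-01,  5.28310371e-04]), 'wrist_force': array([-0.09216148, -0.12829479, -0.75112291]), 'torque': array([-0.02958494,  0.00438988,  0.01418119]), 'width': 1.0013443968111124}
```

View pics/a.png

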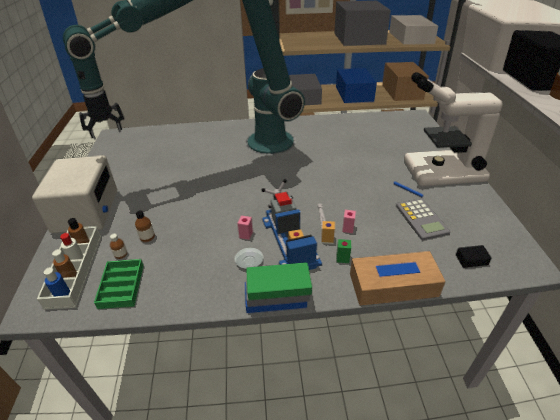

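View pics/b.png

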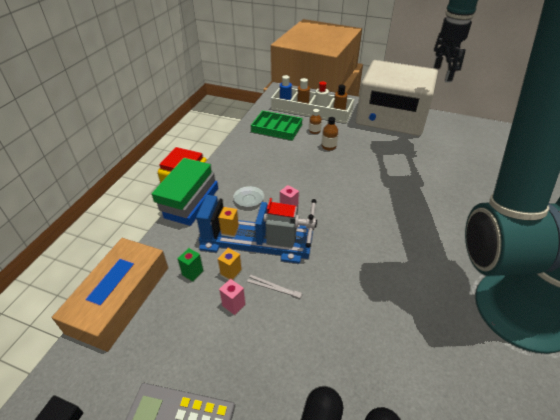

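The amber blocks are at scene (296,238) / side (228,220), which stands between the jaws, and at scene (328,232) / side (230,263), which is on the bench and so is the spare. The one in the vise is meant. I'll enlarge both views to confirm.

```bash
python3 - <<'E'
from h import *
import pickle
d=pickle.load(open("c0.pkl","rb"))
a=d["scene"]["frame"][170:275,230:340];b=d["side"]["frame"][180:270,190:330]
a=cv2.resize(a,None,fx=5,fy=5,interpolation=3)[:,:];b=cv2.resize(b,None,fx=5,fy=5,interpolation=3)
cv2.imwrite("pics/c1.png",a);cv2.imwrite("pics/c2.png",b)
E
```

```text
(no output)
```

View pics/c1.png

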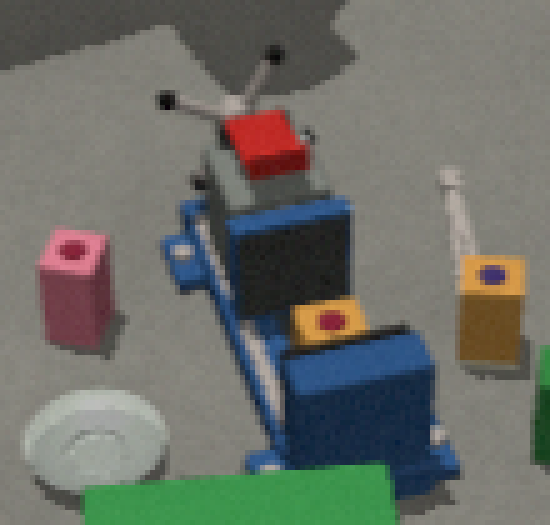

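View pics/c2.png

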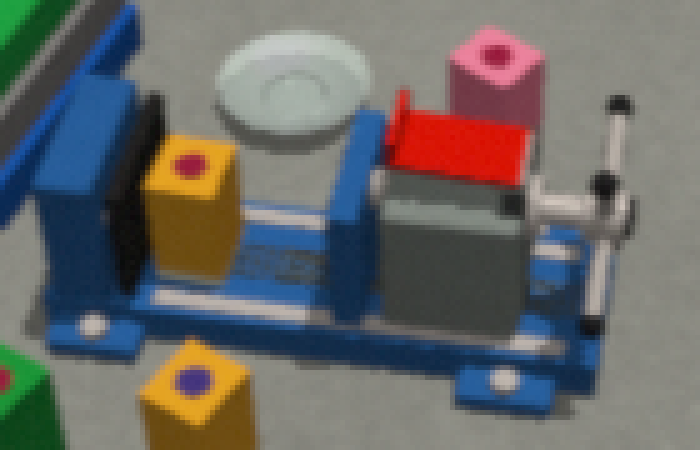

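The block with the dark red disc stands in the vise between the jaws: scene crop (331,321), side crop (190,165). The star balls, red paddle and its stop are clear in both crops. Next I'll fit the vise pose from these features.

```bash
cat > fit.py <<'E'
from h import *
import pickle
from scipy.optimize import least_squares
d=pickle.load(open("c0.pkl","rb"))
S=lambda u,v:("scene",(u+.5)/5-.5+230,(v+.5)/5-.5+170)
D=lambda u,v:("side",(u+.5)/5-.5+190,(v+.5)/5-.5+180)
# vise-frame model relative to star centre; p: pin, j: jaw centre, f: fixed face
def ball(k): a=np.radians(30+90*k); return lambda q:(0,-.056*np.cos(a),.088+.056*np.sin(a))
def pt(key,dx,y,z): return lambda q:(q[key]+dx,y,z)
P,J,F=3,4,5
obs=[(ball(0),S(167,100)),(ball(1),S(275,55)),(ball(2),S(308,136)),(ball(3),S(198,183)),
(ball(0),D(620,104)),(ball(1),D(604,184)),(ball(2),D(592,325)),
(pt(J,.008,-.04,.104),S(232,237)),(pt(J,.008,.04,.104),S(350,208)),
(pt(J,.008,.04,.104),D(358,118)),(pt(J,.008,.04,.022),D(329,318)),(pt(J,-.008,.04,.022),D(357,322)),
(pt(P,.063,.02,.138),S(305,150)),(pt(P,.063,-.02,.138),S(247,157)),
(pt(P,0,.02,.120),D(522,185)),(pt(P,0,-.02,.120),D(533,128)),
(pt(F,0,.04,.095),D(140,180)),(pt(F,0,.04,.025),D(126,294)),(pt(F,0,-.04,.095),D(163,95)),
]
def world(q,v):
    c,s=np.cos(q[2]),np.sin(q[2]); return np.array([q[0]+c*v[0]-s*v[1],q[1]+s*v[0]+c*v[1],v[2]])
def res(q): return np.concatenate([proj(d[o[0]],world(q,m(q)))[0]-o[1:] for m,o in obs])
if __name__=="__main__":
    r=least_squares(res,[.65,0,0,.06,.14,.25],loss="soft_l1",x_scale=.01);q=r.x
    print("star x,y,yaw deg",q[:2],np.degrees(q[2]),"p,j,f",q[3:]);print(res(q).reshape(-1,2).round(1).tolist())
    np.save("q.npy",q)
    for n,o in (("scene",S(331,321)),("side",D(190,165))):print(n,"disc",atz(d[n],o[1:],.088))
    for n,v in (("press",(q[P]+.044,0,.123)),("stop",(q[P]+.059,0,.13)),("jawface",(q[J]+.008,0,.06)),("fixed",(q[F],0,.06)),("ball0",ball(0)(q))):print(n,world(q,v).round(4))
    o=d["scene"];print("spare",atz(o,S(493,274)[1:],.066))
E
python3 fit.py
```

```text
star x,y,yaw deg [ 0.51900811 -0.01104436] 9.743717859492712 p,j,f [0.04032357 0.12580508 0.23775769]
[[-0.6, -0.4], [-0.5, -0.1], [-1.1, 0.4], [-0.1, -0.5], [0.2, 0.5], [-0.3, -0.1], [-0.6, -0.1], [-1.2, -0.6], [-0.4, 0.5], [-7.4, 18.8], [-0.0, 1.2], [0.4, 1.3], [-0.2, -0.9], [-0.8, -0.1], [-0.5, 0.1], [-0.1, 0.2], [-4.6, 3.4], [1.5, -0.4], [0.2, -1.0]]
scene disc [0.72732925 0.02992022 0.088     ]
side disc [0.72651203 0.02931491 0.088     ]
press [0.6021 0.0032 0.123 ]
stop [0.6169 0.0058 0.13  ]
jawface [0.6509 0.0116 0.06  ]
fixed [0.7533 0.0292 0.06  ]
ball0 [ 0.5272 -0.0588  0.116 ]
spare [0.67295968 0.14129894 0.066     ]
```

>>> {"method": "drive_tool", "body": {"deltas": [{"hand":0,"offset":[4,8,0],"angular":[0,0,-2]},{"hand":0,"offset":[8,16,0],"angular":[0,0,-4]},{"hand":0,"offset":[12,24,0],"angular":[0,0,-6]},{"hand":0,"offset":[16,32,0],"angular":[0,0,-8]},{"hand":0,"offset":[20,40,0],"angular":[0,0,-10]},{"hand":0,"offset":[24,48,0],"angular":[0,0,-12]},{"hand":0,"offset":[28,56,0],"angular":[0,0,-14]},{"hand":0,"offset":[30.5,60.9,0],"angular":[0,0,-16]}], "force": 40}}

```text
time: 1.15
tool_pos: [0.517, -0.159, 0.2312]
tcp_rot: [3.13, 0.264, 0.0]
wrist_force: [0.9, -0.9, 0.6]
width: 0.001
```

>>> {"method": "drive_tool", "body": {"deltas": [{"hand":0,"offset":[0,0,0],"angular":[0,0,0]},{"hand":0,"offset":[0,0,0],"angular":[0,0,0]}]}}

```text
time: 1.4
tool_pos: [0.5163, -0.1609, 0.231]
tcp_rot: [3.13, 0.268, -0.001]
wrist_force: [0.8, -0.8, -0.4]
width: 0.002
```

>>> {"method": "drive_tool", "body": {"deltas": [{"hand":0,"offset":[2.2,4.1,0],"angular":[0,0,0]},{"hand":0,"offset":[4.4,8.3,0],"angular":[0,0,0]},{"hand":0,"offset":[6.5,12.4,-0.5],"angular":[0,0,0]},{"hand":0,"offset":[8.6,16.4,-2],"angular":[0,0,0]},{"hand":0,"offset":[8.6,16.4,-5],"angular":[0,0,0]},{"hand":0,"offset":[8.6,16.4,-7],"angular":[0,0,0]},{"hand":0,"offset":[8.6,16.4,-8],"angular":[0,0,0]}]}}

```text
time: 2.28
tool_pos: [0.6014, 0.0013, 0.1495]
tcp_rot: [-3.131, -0.263, 0.004]
wrist_force: [-0.4, -0.6, -0.3]
width: 0.001
```

```bash
python3 - <<'E'
from h import *
import pickle
d={n:cam(n) for n in("scene","side","wrist")}
pickle.dump(d,open("c1.pkl","wb"))
s=bot.read_state();print(s["tool_pos"],s["wrist_force"],s["time"])
a=cv2.resize(d["side"]["frame"][170:270,190:330],None,fx=4,fy=4,interpolation=3)
w=d["wrist"]["frame"]
cv2.imwrite("pics/d.png",np.vstack([a[:,:560],w])[:600*2][::1] if 0 else cv2.resize(np.hstack([w,cv2.resize(a,(588,420))]),(800,293)))
E
```

```text
[0.60230693 0.00190073 0.15113796] [-0.54655307  0.31492832  0.34505735] 2.425
```

View pics/d.png

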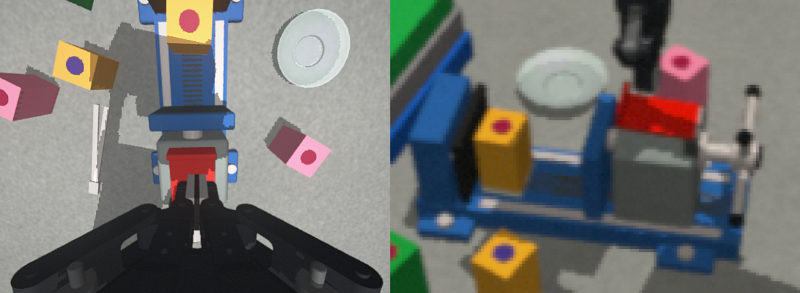

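The wrist view shows the tips over the red paddle, centred to within a few mm. I'll check the paddle edge in it numerically against the fit.

```bash
python3 - <<'E'
from h import *
from fit import world
import pickle
q=np.load("q.npy");w=pickle.load(open("c1.pkl","rb"))["wrist"];f=w["frame"].astype(int)
m=((f[...,2]>120)&(f[...,1]<60)&(f[...,0]<60)).astype("uint8")
n,l,st,ce=cv2.connectedComponentsWithStats(m);
for s in st[1:]:
    if s[4]>100: print("red",s)
for v in [(q[3]+.066,y,z) for y in(-.02,.02) for z in(.126,.139)]+[(q[3]+.059,y,.139) for y in(-.02,.02)]: print(v,proj(w,world(q,v)))
print("jaw",proj(w,world(q,(q[4]+.008,-.04,.104))),proj(w,world(q,(q[4]+.008,.04,.104))))
g=f[:,200:360];b=((g[...,0]>100)&(g[...,2]<60)).sum(1);print([(i,int(x)) for i,x in enumerate(b) if x>20 and 140<i<215])
E
```

```text
red [ 239  220   72   68 2184]
(np.float64(0.10632357079856669), -0.02, 0.126) [[316.49171181 211.15373334]]
(np.float64(0.10632357079856669), -0.02, 0.139) [[319.14034873 218.02395487]]
(np.float64(0.10632357079856669), 0.02, 0.126) [[248.17692714 211.31440941]]
(np.float64(0.10632357079856669), 0.02, 0.139) [[245.54788839 218.19484464]]
(np.float64(0.09932357079856668), -0.02, 0.139) [[318.71575032 230.12491935]]
(np.float64(0.09932357079856668), 0.02, 0.139) [[246.03157066 230.28987828]]
jaw [[345.68410156 159.28387923]] [[218.77844753 159.61089126]]
[(141, 66), (142, 47), (143, 39), (144, 40), (145, 43), (146, 68), (147, 68), (148, 69), (149, 43), (150, 41), (151, 23), (162, 25), (163, 61), (164, 105), (165, 108), (166, 107), (167, 108), (168, 107), (169, 107), (170, 106), (171, 106), (172, 106), (173, 106), (174, 106), (175, 104), (176, 105), (177, 104), (178, 105), (179, 107), (180, 109), (181, 114), (182, 116), (183, 121), (184, 120), (185, 107), (186, 65)]
```

>>> {"method": "drive_tool", "body": {"deltas": [{"hand":0,"offset":[0,0.3,-1],"angular":[0,0,0]},{"hand":0,"offset":[0,0.3,-2],"angular":[0,0,0]},{"hand":0,"offset":[0,0.3,-2.3],"angular":[0,0,0]},{"hand":0,"offset":[0,0.3,-2.5],"angular":[0,0,0]},{"hand":0,"offset":[0,0.3,-2.7],"angular":[0,0,0]},{"hand":0,"offset":[0,0.3,-2.9],"angular":[0,0,0]},{"hand":0,"offset":[0,0.3,-2.9],"angular":[0,0,0]}]}}

```text
time: 3.3
tool_pos: [0.6028, 0.0061, 0.1232]
tcp_rot: [-3.13, -0.266, -0.001]
wrist_force: [-2.3, 0.9, 6.0]
width: -0.007
```

>>> {"method": "drive_tool", "body": {"deltas": [{"hand":0,"offset":[0,0,-0.15],"angular":[0,0,0]},{"hand":0,"offset":[0,0,-0.3],"angular":[0,0,0]},{"hand":0,"offset":[0,0,-0.45],"angular":[0,0,0]},{"hand":0,"offset":[0,0,-0.6],"angular":[0,0,0]},{"hand":0,"offset":[0,0,-0.75],"angular":[0,0,0]},{"hand":0,"offset":[0,0,-0.75],"angular":[0,0,0]}]}}

```text
time: 4.05
tool_pos: [0.6053, 0.0065, 0.119]
tcp_rot: [-3.13, -0.266, -0.01]
wrist_force: [-3.3, 1.6, 15.7]
width: 0.002
```

>>> {"method": "drive_tool", "body": {"deltas": [{"hand":0,"offset":[0,0,0.3],"angular":[0,0,0]},{"hand":0,"offset":[0,0,0.4],"angular":[-1,5.9,0]},{"hand":0,"offset":[0,0,0.4],"angular":[-2,11.8,0]},{"hand":0,"offset":[0,0,0.3],"angular":[-2,11.8,0]},{"hand":0,"offset":[0,0,0.15],"angular":[-2,11.8,0]},{"hand":0,"offset":[0,0,0],"angular":[-2,11.8,0]},{"hand":0,"offset":[0,0,0],"angular":[-2,11.8,0]}]}}

```text
time: 4.92
tool_pos: [0.6056, 0.0064, 0.1182]
tcp_rot: [3.097, 0.263, -0.314]
wrist_force: [0.3, 1.0, 12.0]
width: 0.002
```

>>> {"method": "drive_tool", "body": {"deltas": [{"hand":0,"offset":[0,0,-0.15],"angular":[0,0,0]},{"hand":0,"offset":[0,0,-0.3],"angular":[0,0,0]},{"hand":0,"offset":[0,0,-0.3],"angular":[0,0,0]},{"hand":0,"offset":[0.1,0.02,-0.3],"angular":[0,0,0]},{"hand":0,"offset":[0.3,0.05,-0.3],"angular":[0,0,0]},{"hand":0,"offset":[0.5,0.09,-0.3],"angular":[0,0,0]}]}}

```text
time: 5.68
tool_pos: [0.6095, 0.0071, 0.116]
tcp_rot: [3.097, 0.263, -0.318]
wrist_force: [-3.7, 2.2, 15.2]
width: -0.003
```

```bash
python3 - <<'E'
from h import *
c=cam("side");w=cam("wrist")
s=bot.read_state();print(s["tool_pos"],s["wrist_force"],s["torque"],s["time"])
a=cv2.resize(c["frame"][180:260,220:320],(800-360,352),interpolation=3)
cv2.imwrite("pics/e.png",np.hstack([a,cv2.resize(w["frame"][150:290,200:343],(360,352),interpolation=3)]))
E
```

```text
[0.60986281 0.00722492 0.11599133] [-2.61965426  1.89288795 16.3992442 ] [ 0.1061131   0.66392386 -0.02926514] 5.775
```

View pics/e.png

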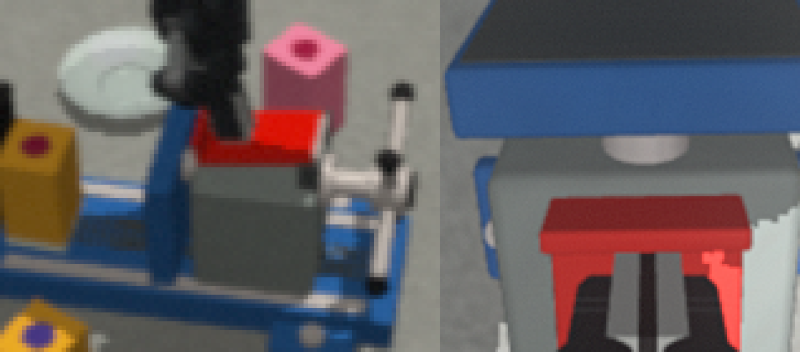

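>>> {"method": "drive_tool", "body": {"deltas": [{"hand":0,"offset":[0.3,0.05,0.05],"angular":[0,0,0]},{"hand":0,"offset":[0.7,0.12,0.05],"angular":[0,0,0]},{"hand":0,"offset":[1.1,0.19,0.05],"angular":[0,0,0]},{"hand":0,"offset":[1.5,0.26,0.05],"angular":[0,0,0]},{"hand":0,"offset":[1.9,0.33,0.05],"angular":[0,0,0]},{"hand":0,"offset":[2.2,0.38,0.05],"angular":[0,0,0]},{"hand":0,"offset":[2.5,0.43,0.05],"angular":[0,0,0]},{"hand":0,"offset":[2.5,0.43,0.05],"angular":[0,0,0]}]}}

```text
time: 6.78
tool_pos: [0.6346, 0.0119, 0.116]
tcp_rot: [3.097, 0.263, -0.318]
wrist_force: [-2.1, 1.7, 13.5]
width: -0.0
```

>>> {"method": "drive_tool", "body": {"deltas": [{"hand":0,"offset":[0.3,0.05,0],"angular":[0,0,0]},{"hand":0,"offset":[0.7,0.12,0],"angular":[0,0,0]},{"hand":0,"offset":[1.1,0.19,0],"angular":[0,0,0]},{"hand":0,"offset":[1.5,0.26,0],"angular":[0,0,0]},{"hand":0,"offset":[1.9,0.33,0],"angular":[0,0,0]},{"hand":0,"offset":[2.2,0.38,0],"angular":[0,0,0]},{"hand":0,"offset":[2.5,0.43,0],"angular":[0,0,0]},{"hand":0,"offset":[2.5,0.43,0],"angular":[0,0,0]}]}}

```text
time: 7.78
tool_pos: [0.6594, 0.0166, 0.1161]
tcp_rot: [3.098, 0.263, -0.318]
wrist_force: [-2.6, 2.9, 14.0]
width: -0.001
```

```bash
python3 - <<'E'
from h import *
c=cam("side");w=cam("wrist")
s=bot.read_state();print(s["tool_pos"],s["wrist_force"],s["torque"],s["time"])
a=cv2.resize(c["frame"][180:260,200:300],(800-360,352),interpolation=3)
cv2.imwrite("pics/f.png",np.hstack([a,cv2.resize(w["frame"][0:280,140:426],(360,352),interpolation=3)]))
E
```

```text
[0.65943223 0.01656154 0.11607741] [-2.62123651  2.63490179 13.91490683] [ 0.45865574  0.59956067 -0.1105123 ] 7.875
```

View pics/f.png

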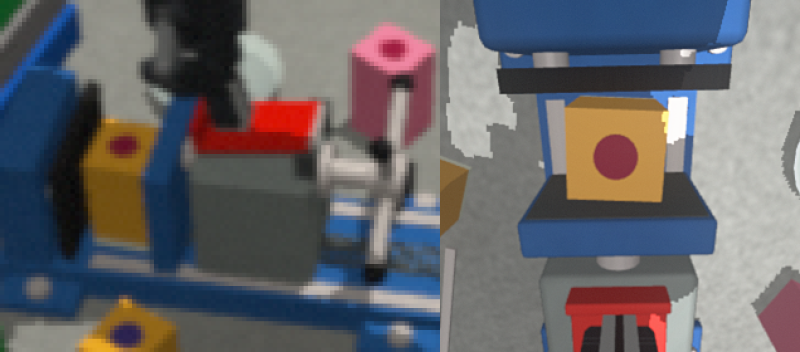

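The carriage has slid freely. The block is almost at the moving jaw, and about a centimetre is left before the rubber face. I'll go slowly now.

>>> {"method": "drive_tool", "body": {"deltas": [{"hand":0,"offset":[0.12,0.02,0],"angular":[0,0,0]},{"hand":0,"offset":[0.24,0.04,0],"angular":[0,0,0]},{"hand":0,"offset":[0.36,0.06,0],"angular":[0,0,0]},{"hand":0,"offset":[0.48,0.08,0],"angular":[0,0,0]},{"hand":0,"offset":[0.6,0.1,0],"angular":[0,0,0]},{"hand":0,"offset":[0.72,0.12,0],"angular":[0,0,0]},{"hand":0,"offset":[0.84,0.14,0],"angular":[0,0,0]}]}}

```text
time: 8.75
tool_pos: [0.6669, 0.018, 0.116]
tcp_rot: [3.098, 0.263, -0.321]
wrist_force: [-3.4, 2.9, 13.0]
width: 0.002
```

>>> {"method": "drive_tool", "body": {"deltas": [{"hand":0,"offset":[0.1,0.02,0],"angular":[0,0,0]},{"hand":0,"offset":[0.2,0.035,0],"angular":[0,0,0]},{"hand":0,"offset":[0.3,0.05,0],"angular":[0,0,0]},{"hand":0,"offset":[0.3,0.05,0],"angular":[0,0,0]}]}}

```text
time: 9.25
tool_pos: [0.6695, 0.0185, 0.116]
tcp_rot: [3.098, 0.263, -0.322]
wrist_force: [-6.0, 2.3, 14.2]
width: 0.005
```

>>> {"method": "drive_tool", "body": {"deltas": [{"hand":0,"offset":[0.05,0.01,0],"angular":[0,0,0]},{"hand":0,"offset":[0.1,0.02,0],"angular":[0,0,0]},{"hand":0,"offset":[0.1,0.02,0],"angular":[0,0,0]}]}}

```text
time: 9.62
tool_pos: [0.6697, 0.0185, 0.116]
tcp_rot: [3.097, 0.263, -0.325]
wrist_force: [-6.3, 2.7, 16.6]
width: -0.001
```

>>> {"method": "drive_tool", "body": {"deltas": [{"hand":0,"offset":[0.07,0.01,0.05],"angular":[0,0,0]},{"hand":0,"offset":[0.15,0.025,0.05],"angular":[0,0,0]},{"hand":0,"offset":[0.15,0.025,0.05],"angular":[0,0,0]}]}}

```text
time: 10.0
tool_pos: [0.6711, 0.0184, 0.1159]
tcp_rot: [3.097, 0.263, -0.326]
wrist_force: [-5.6, 1.1, 14.0]
width: -0.003
```

```bash
python3 - <<'E'
from h import *
c=cam("side");w=cam("wrist")
s=bot.read_state();print(s["tool_pos"],s["wrist_force"],s["torque"],s["time"])
a=cv2.resize(c["frame"][180:260,190:290],(800-360,352),interpolation=3)
cv2.imwrite("pics/g.png",np.hstack([a,cv2.resize(w["frame"][20:220,180:384],(360,352),interpolation=3)]))
E
```

```text
[0.67106239 0.0184091  0.11588151] [-6.65416375  1.23706652 13.67785196] [ 0.22087224  1.27603326 -0.03805802] 10.1
```

View pics/g.png

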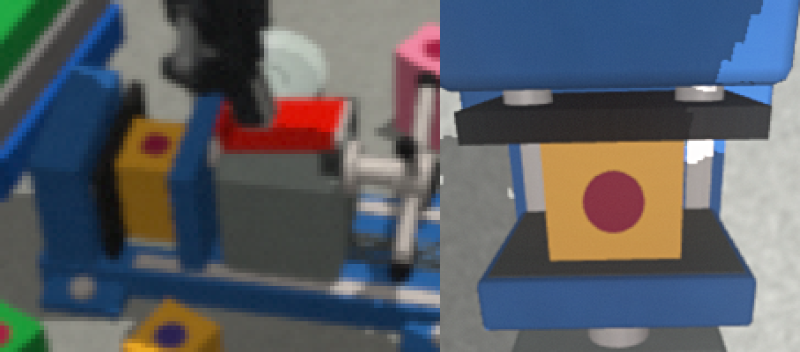

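>>> {"method": "drive_tool", "body": {"deltas": [{"hand":0,"offset":[0.07,0.01,0],"angular":[0,0,0]},{"hand":0,"offset":[0.15,0.025,0],"angular":[0,0,0]},{"hand":0,"offset":[0.15,0.025,0],"angular":[0,0,0]}]}}

```text
time: 10.48
tool_pos: [0.6725, 0.0184, 0.1158]
tcp_rot: [3.096, 0.263, -0.326]
wrist_force: [-6.3, 0.8, 12.2]
width: -0.002
```

>>> {"method": "drive_tool", "body": {"deltas": [{"hand":0,"offset":[0.07,0.01,-0.03],"angular":[0,0,0]},{"hand":0,"offset":[0.15,0.025,-0.03],"angular":[0,0,0]},{"hand":0,"offset":[0.15,0.025,-0.03],"angular":[0,0,0]}]}}

```text
time: 10.85
tool_pos: [0.6733, 0.0184, 0.1155]
tcp_rot: [3.096, 0.263, -0.329]
wrist_force: [-8.4, 0.9, 13.9]
width: 0.001
```

>>> {"method": "drive_tool", "body": {"deltas": [{"hand":0,"offset":[0.07,0.01,0],"angular":[0,0,0]},{"hand":0,"offset":[0.15,0.025,0],"angular":[0,0,0]},{"hand":0,"offset":[0.15,0.025,0],"angular":[0,0,0]}]}}

```text
time: 11.22
tool_pos: [0.6735, 0.0184, 0.1155]
tcp_rot: [3.095, 0.263, -0.333]
wrist_force: [-11.5, -0.1, 14.9]
width: -0.004
```

The block is against both faces: the force rose to 11.5 N with no more motion, so the jaw is pushing with about 8 N. I'll let the lever up.

>>> {"method": "drive_tool", "body": {"deltas": [{"hand":0,"offset":[0,0,0.3],"angular":[0,0,0]},{"hand":0,"offset":[0,0,0.6],"angular":[0,0,0]},{"hand":0,"offset":[0,0,0.9],"angular":[0,0,0]},{"hand":0,"offset":[-0.2,0,1.2],"angular":[0,0,0]},{"hand":0,"offset":[-0.7,-0.1,1.6],"angular":[0,0,0]},{"hand":0,"offset":[-1,-0.2,3],"angular":[0,0,0]},{"hand":0,"offset":[-1,-0.2,5],"angular":[0,0,0]}]}}

```text
time: 12.1
tool_pos: [0.6657, 0.0165, 0.1631]
tcp_rot: [3.096, 0.263, -0.325]
wrist_force: [0.9, 0.7, 0.7]
width: 0.004
```

```bash
python3 - <<'E'
from h import *
import pickle
d={n:cam(n) for n in("scene","side","wrist")};pickle.dump(d,open("c2.pkl","wb"))
s=bot.read_state();print(s["tool_pos"],s["wrist_force"],s["torque"],s["time"])
a=cv2.resize(d["side"]["frame"][180:260,190:310],(440,293),interpolation=3)
b=cv2.resize(d["scene"]["frame"][175:255,250:330],(293,293),interpolation=3)
w=cv2.resize(d["wrist"]["frame"],(390,293))
cv2.imwrite("pics/i.png",np.vstack([np.hstack([a,b]),np.hstack([w,np.zeros((293,343,3),'uint8')])]))
E
```

```text
[0.66792946 0.01664745 0.16535219] [-0.0849712  -0.09827268  0.11925412] [ 0.0495604  -0.08292995 -0.05344605] 12.25
```

View pics/i.png

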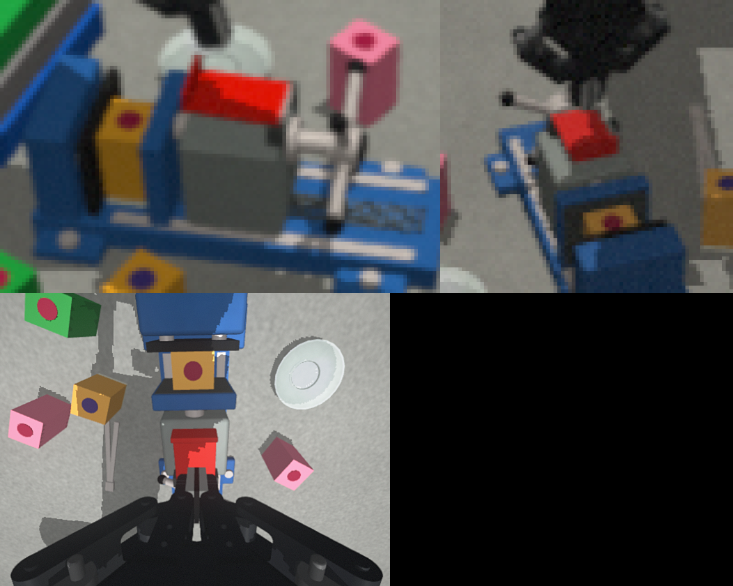

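The lever has sprung up, and the block is closed between both faces, centred. Next I'll measure the star's new position: ball 0 is at scene crop (508,99) and side crop (355,68), the lower ball at side crop (334,225).

```bash
python3 - <<'E'
from h import *
from fit import *
q=np.load("q.npy");c=pickle.load(open("c2.pkl","rb"));k=440/120
o=[(ball(0),"scene",(68.5)/k-.5+250,99.5/k-.5+175),(ball(0),"side",355.5/k-.5+190,68.5/k-.5+180),(ball(2),"side",334.5/k-.5+190,225.5/k-.5+180)]
def W(t,m): v=np.array(m(q));v[0]+=t;return world(q,v)
r=least_squares(lambda t:np.concatenate([proj(c[n],W(t[0],m))[0]-(u,v) for m,n,u,v in o]),[.066],x_scale=.01)
print(r.x,r.fun.round(1))
t=r.x[0]
print("star",W(t,lambda q:(0,0,.088)),"ball0",W(t,ball(0)),"rod50",W(t,lambda q:(0,-.05*np.cos(np.pi/6),.088+.025)))
print("rot",bot.read_state()["tcp_rot"])
E
```

```text
[0.06803725] [-1.1 -0.3  0.6 -0.6 -0.8 -0.4]
star [5.86063897e-01 4.70366921e-04 8.80000000e-02] ball0 [ 0.59427167 -0.04732746  0.116     ] rod50 [ 0.59339227 -0.04220627  0.113     ]
rot [ 3.09666971  0.26306758 -0.31616017]
```

>>> {"method": "drive_tool", "body": {"deltas": [{"hand":0,"offset":[0,0,1.5],"angular":[1,-5.9,0]},{"hand":0,"offset":[-1.5,-1.4,2],"angular":[2,-11.8,0]},{"hand":0,"offset":[-4.4,-3.9,2],"angular":[2,-11.8,0]},{"hand":0,"offset":[-7.3,-6.5,1.5],"angular":[2,-11.8,0]},{"hand":0,"offset":[-7.3,-6.5,-1],"angular":[2,-11.8,0]},{"hand":0,"offset":[-7.3,-6.5,-2.5],"angular":[2,-11.8,0]},{"hand":0,"offset":[-7.3,-6.5,-3],"angular":[2,-11.8,0]},{"hand":0,"offset":[-7.3,-6.5,-3],"angular":[2,-11.8,0]}]}}

```text
time: 13.25
tool_pos: [0.5932, -0.048, 0.1321]
tcp_rot: [-3.13, -0.267, 0.001]
wrist_force: [-0.2, 0.1, 0.1]
width: -0.002
```

```bash
python3 - <<'E'
from h import *
import pickle
d={n:cam(n) for n in("scene","side","wrist")}
s=bot.read_state();print(s["tool_pos"],s["tcp_rot"],s["wrist_force"],s["time"])
a=cv2.resize(d["side"]["frame"][170:250,230:330],(375,300),interpolation=3)
b=cv2.resize(d["scene"]["frame"][155:235,240:340],(375,300),interpolation=3)
cv2.imwrite("pics/j.png",np.hstack([a,b]))
E
```

```text
[ 0.59385963 -0.04819352  0.13322931] [3.12998662e+00 2.66763905e-01 2.02991426e-03] [-0.16888425 -0.28877583  0.1659407 ] 13.4
```

View pics/j.png

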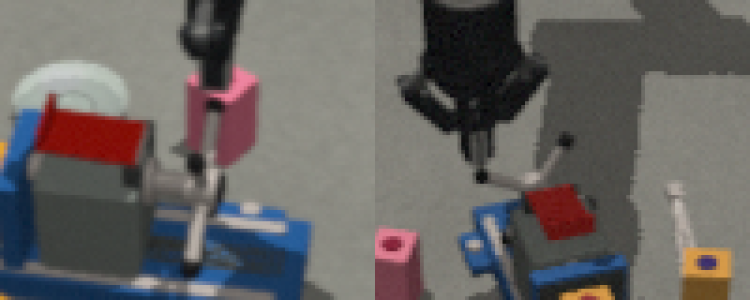

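The tips hang right over the -y ball (scene crop (481,177)). I'll lower them onto it and press.

>>> {"method": "drive_tool", "body": {"deltas": [{"hand":0,"offset":[0,-0.1,-0.5],"angular":[0,0,0]},{"hand":0,"offset":[0,-0.1,-0.8],"angular":[0,0,0]},{"hand":0,"offset":[0,-0.1,-1],"angular":[0,0,0]},{"hand":0,"offset":[0,-0.1,-1.2],"angular":[0,0,0]},{"hand":0,"offset":[0,-0.1,-1.3],"angular":[0,0,0]},{"hand":0,"offset":[0,-0.1,-1.3],"angular":[0,0,0]}]}}

```text
time: 14.15
tool_pos: [0.5932, -0.0502, 0.121]
tcp_rot: [3.129, 0.266, 0.001]
wrist_force: [-4.6, -3.0, 7.2]
width: 0.002
```

>>> {"method": "drive_tool", "body": {"deltas": [{"hand":0,"offset":[0,0,-0.1],"angular":[0,0,0]},{"hand":0,"offset":[0,0,-0.2],"angular":[0,0,0]},{"hand":0,"offset":[0,0,-0.3],"angular":[0,0,0]},{"hand":0,"offset":[0,0,-0.4],"angular":[0,0,0]},{"hand":0,"offset":[0,0,-0.4],"angular":[0,0,0]}]}}

```text
time: 14.78
tool_pos: [0.5935, -0.0517, 0.1179]
tcp_rot: [3.126, 0.267, 0.002]
wrist_force: [-5.3, -6.7, 11.1]
width: -0.002
```

>>> {"method": "drive_tool", "body": {"deltas": [{"hand":0,"offset":[-0.1,-0.15,0],"angular":[0,0,0]},{"hand":0,"offset":[-0.1,-0.25,-0.15],"angular":[0,0,0]},{"hand":0,"offset":[-0.1,-0.3,-0.3],"angular":[0,0,0]},{"hand":0,"offset":[-0.1,-0.33,-0.45],"angular":[0,0,0]},{"hand":0,"offset":[-0.1,-0.33,-0.45],"angular":[0,0,0]}]}}

```text
time: 15.4
tool_pos: [0.5938, -0.0542, 0.1137]
tcp_rot: [3.127, 0.266, 0.006]
wrist_force: [-1.4, -3.8, 10.1]
width: 0.003
```

>>> {"method": "drive_tool", "body": {"deltas": [{"hand":0,"offset":[0,-0.15,0],"angular":[0,0,0]},{"hand":0,"offset":[0,-0.2,-0.12],"angular":[0,0,0]},{"hand":0,"offset":[0,-0.23,-0.25],"angular":[0,0,0]},{"hand":0,"offset":[0,-0.23,-0.25],"angular":[0,0,0]}]}}

```text
time: 15.9
tool_pos: [0.5938, -0.0557, 0.111]
tcp_rot: [3.129, 0.266, 0.006]
wrist_force: [-1.6, -0.5, 7.9]
width: 0.0
```

>>> {"method": "drive_tool", "body": {"deltas": [{"hand":0,"offset":[0.02,-0.05,-0.12],"angular":[0,0,0]},{"hand":0,"offset":[0.02,-0.08,-0.24],"angular":[0,0,0]},{"hand":0,"offset":[0.02,-0.1,-0.36],"angular":[0,0,0]},{"hand":0,"offset":[0.02,-0.12,-0.45],"angular":[0,0,0]},{"hand":0,"offset":[0.02,-0.12,-0.45],"angular":[0,0,0]}]}}

```text
time: 16.52
tool_pos: [0.5941, -0.0572, 0.1068]
tcp_rot: [3.128, 0.266, 0.007]
wrist_force: [-1.2, -2.5, 9.0]
width: -0.001
```

>>> {"method": "drive_tool", "body": {"deltas": [{"hand":0,"offset":[0,-0.1,-0.1],"angular":[0,0,0]},{"hand":0,"offset":[0,-0.12,-0.2],"angular":[0,0,0]},{"hand":0,"offset":[0,-0.14,-0.32],"angular":[0,0,0]},{"hand":0,"offset":[0,-0.14,-0.32],"angular":[0,0,0]}]}}

```text
time: 17.02
tool_pos: [0.5943, -0.0583, 0.1036]
tcp_rot: [3.129, 0.266, 0.007]
wrist_force: [-1.3, -1.7, 9.3]
width: 0.002
```

>>> {"method": "drive_tool", "body": {"deltas": [{"hand":0,"offset":[0,-0.05,-0.1],"angular":[0,0,0]},{"hand":0,"offset":[0,-0.06,-0.2],"angular":[0,0,0]},{"hand":0,"offset":[0,-0.07,-0.27],"angular":[0,0,0]},{"hand":0,"offset":[0,-0.07,-0.27],"angular":[0,0,0]}]}}

```text
time: 17.52
tool_pos: [0.5943, -0.059, 0.101]
tcp_rot: [3.129, 0.266, 0.007]
wrist_force: [-2.1, -1.2, 10.8]
width: 0.0
```

```bash
python3 - <<'E'
from h import *
for i in range(6):
    cam("wrist"); s=bot.read_state(); print(s["tool_pos"].round(4),s["wrist_force"].round(2))
E
```

```text
[ 0.5944 -0.059   0.1011] [-1.45 -0.58 10.03]
[ 0.5943 -0.059   0.101 ] [-1.17 -2.46 10.54]
[ 0.5944 -0.059   0.101 ] [-1.09 -0.93 10.28]
[ 0.5944 -0.059   0.101 ] [-1.75 -1.19 10.1 ]
[ 0.5943 -0.059   0.101 ] [-0.77 -1.65  9.79]
[ 0.5943 -0.059   0.101 ] [-1.08 -1.08 10.26]
```

The average of 10.2 N at 56 mm gives about 0.55 N m, or roughly 38 N of clamping. That is firm and well below cracking, so I'll withdraw and check.

>>> {"method": "drive_tool", "body": {"deltas": [{"hand":0,"offset":[0,0,0.5],"angular":[0,0,0]},{"hand":0,"offset":[0,0,2],"angular":[0,0,0]},{"hand":0,"offset":[0,-2,6],"angular":[0,0,0]},{"hand":0,"offset":[-1,-7,11],"angular":[0,0,0]},{"hand":0,"offset":[-2,-12,15],"angular":[0,0,0]},{"hand":0,"offset":[-3,-17,18],"angular":[0,0,0]},{"hand":0,"offset":[-3,-17,18],"angular":[0,0,0]},{"hand":0,"offset":[-3,-17,18],"angular":[0,0,0]}]}}

```text
time: 18.82
tool_pos: [0.562, -0.2283, 0.2782]
tcp_rot: [-3.13, -0.264, -0.001]
wrist_force: [0.9, -0.4, -0.3]
width: -0.001
```

```bash
python3 - <<'E'
from h import *
d={n:cam(n) for n in("scene","side","wrist")}
s=bot.read_state();print(s["tool_pos"],s["wrist_force"],s["time"])
a=cv2.resize(d["side"]["frame"][170:270,190:330],(448,320),interpolation=3)
b=cv2.resize(d["scene"]["frame"][170:270,235:345],(352,320),interpolation=3)
cv2.imwrite("pics/k.png",np.hstack([a,b]))
E
```

```text
[ 0.56158939 -0.22657143  0.27621547] [-0.4985705   0.34591515 -0.15723246] 18.975
```

View pics/k.png

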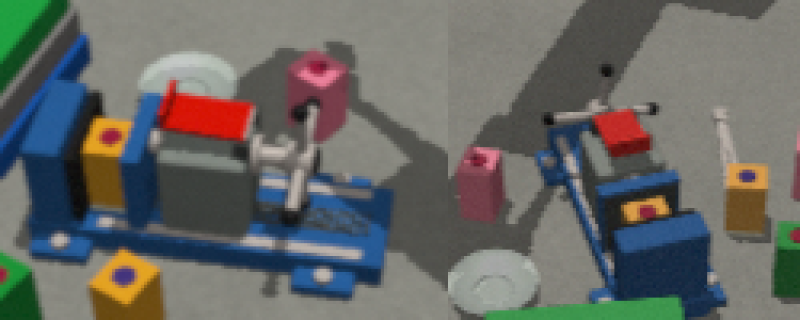

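The block sits square between both faces, the lever is up, the pressed spoke is nearly level, and the bystanders in these crops are where they were. I'll hand in.

```bash
python3 -c "
from workcell import bot
print(bot.finish_job())"
```

```text
the job is handed in; nothing more can be done
None
```

The amber block is clamped in the vise and the job is handed in; the last robot time I read before that was 19 s. No verdict was reported.

- **Lever and slide:** I pressed the lever with about 12–17 N and slid the carriage about 68 mm. I stopped when the jaw was pushing the block with about 8 N, then let the lever spring back up.
- **Tightening:** I turned the star handle about 0.42 rad clockwise. The steady 10.2 N at 56 mm from the axis is about 0.55 N m, so I put the clamping at roughly 38 N. That is an estimate from noisy wrist force readings, give or take about 7 N, and inside the 20–55 N range.
- **Last checks:** The final pictures show the block square between both faces, the lever up, and the petri dish, spare block and forceps where they were. The robot stood clear of everything. I did not look again at the bottle and the keypad, but the arm did not go near them.
- **Disagreements:** The wrist camera put the lever about 4 mm to the side of my fit from the other two cameras, so I shifted 3 mm that way. My first press, with the tool upright, did not push the lever down far enough, so I tilted the tool 12° and pressed again.

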